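# Post the slide box through the sprung flap of the returns box

## Robot

A 6-joint arm with a two-finger parallel gripper is mounted at the origin on a cart in front of the work surface, level with it; the furniture and walls round the work are solid. World frame = base frame: x ahead of the robot, y to its left, z up, the work surface at z = 0. Lengths are in m, angles in degrees, forces in N, time in s.
With the tool pointing down it reaches from about 0.25 to 0.725 m from the base axis. Payload 9.7 kg.
Tool frame: the origin (TCP) lies at the very end of the fingers, on their centre line; the grasp point (between the pads) lies 19 mm behind it; z points along the fingers, y is the line along which they close (so a half turn about z gives the same grasp; the last joint's range is limited). The gripper opens to 85 mm and grips with 20 to 120 N. Pads are 22 mm wide; open, the fingers measure 114 mm over their backs; the gripper's body (76 mm by 85 mm) begins 54 mm behind the grasp point. The pads swing forward as they close: fully open they stand 13 mm farther back than shut.
Start: joints at [71.62, 4.979, 10.078, 95.1, 0, 90], TCP at [0.173, 0.522, 0.231] pointing down, gripper open.
Joint ranges: [-179.16, 179.16], [-48.56, 103.87], [-65.8, 70.77], [-126.05, 130.52], [-82.76, 87.17], [-180, 180]. Speed limits (degrees/s): [127.2, 127.2, 147.25, 180, 180, 180].

## Interface

Orientations are given as [roll, pitch, yaw] about the fixed x, y, z axes, in that order (R = Rz(yaw) Ry(pitch) Rx(roll)).
In Python, from workcell import bot gives the robot as it stands.
- The arm moves only by the tool arm_command, never from a script. Its argument "series" is a list of rows, each a list of 4 numbers: the shift along the tool's x, y, z in m, then the turn about the tool's z in rad. A call has exactly 5 rows; each row is the pose to reach, as a shift and turn from the pose commanded when the call began, along the tool's axes at that moment; what a row does not reach only later rows make up. A row lasts 1/10 s, in which the tool goes at most 50 mm and 8.59 degrees, less where a joint would pass 70% of its speed; a pose out of reach is approached as far as the arm can. A call with a gripper value outside its range is refused whole. "hand" is the finger opening in m, from 0 to 0.0854, set as the call begins (left out, the last holds). The fingers move at their own pace and stop on an object; "grip_force" is the grip in N (left out, the last holds). Time passes only in rows, so rows that repeat a pose let the fingers close, or fill a call up. It gives the time, the measured TCP pose, the force, the opening and the grip force at its end, in the units of the state.
- bot.get_obs(): the state, without advancing time (a new reading comes with each control period).
- bot.camera(name): name is "side" or "top" or "wrist"; returns a dict with "color" (480x640x3 uint8, blue, green, red), "camera_matrix" (3x3 intrinsics, pixels), "xyz" and "orientation" of the camera in the world; the wrist camera has in their place "T_tool_cam" (4x4, takes a point from camera to tool coordinates, whose origin is the TCP and whose axes are the flange's). Camera axes: x right, y up, looking along -z (the intrinsics and any distortion apply to the point x, -y, -z); pixel columns grow to the right and rows downward; lengths in m; the calibration is good to about 2 mm. A picture is of the moment at which its call begins: read the wrist's pose just before it. There is no depth.
- bot.job_done(): hands the job in; it is judged then, once.
Trained networks look in the newest picture that a camera, given by its name, has taken for a name from the list of things; names that differ only in an ending like _2 or _b are one class to them, and where a whole thing is asked for, a point or a joint stands for the part that bears it (a point fixed in the world has none). Each returns a list of dicts, best first, with "confidence" (0 to 1); they miss things now and then, are a little off and sometimes report something else, mostly with a low value. They report only what shows in the picture. A call takes as long as a camera call.
- bot.find_in(camera, target): "location" ([column, row] in pixels, amid what is visible of it).
- bot.mark_of(camera, target): "location" ([column, row] in pixels: a listed point, or the origin of a listed thing).
The state is a dict: "time": time; "q": joint angles; "qd": joint speeds; "joint_efforts": joint torques, N m; "ee_pos": TCP position; "tcp_rot": TCP orientation; "wrist_force": force on the tool from outside, world axes, zero at the start; "torque": the same for the moment, N m; "opening": finger opening in m; "grasp_force": force on a finger pad.
Only numpy, scipy, OpenCV 4.12 (cv2) and the standard library are available. Lean on these libraries where they do the work, as an engineer would, in place of code of your own. Each camera call takes 0.05 s, during which the arm holds its last target. There are 200 camera calls.

## Task

Return the slide box that stands on its edge: post it, edge first as it stands, down through the sprung flap in the top of the white returns box. Keep hold of it until it has pushed the flap well open, then let it drop inside so that the flap snaps shut behind it. Leave the other slide box, which lies flat on the bench, where it is.

Things in the scene. Friction and masses are not known exactly. Their poses are not given: they have to be found in the camera images.
- standing_box_centre (a point): Centre of the slide box to post: closed dark green box 101 x 76 x 31 mm, 0.22 kg, standing on a long 101 x 31 mm edge, lid sideways; lid stays shut. This point is 34 mm above its lower edge, 35 mm below its upper edge. Own y (level): along the 101 mm length; own z (level): across the 31 mm thickness, the way to grasp it from above; own x: straight down. Fits the slot either way round.
- slot (a point): Centre of the slot in the top of the returns box, level with its raised rim (6 mm wide, 163.5 mm above the bench). Slot: 50 mm along own x, 118 mm along own y; own z up. The returns box is fixed, white sheet metal, 130 mm (x) x 170 mm (y) x 160 mm high; 156 mm clear from rim to inner floor, so a slide box that drops in lies wholly below the flap.
- flap (a joint): Angle of the aluminium flap under the slot: 0 shut (level, 8 mm below the rim), growing as it swings down inside, at most 1.5 rad. Hinged along y 8 mm behind the slot's +x edge, 57 mm long. A weak spring (under 1 N) shuts it; it yields to a box pushed straight down and snaps shut behind it. A box let go with its lower edge 20 mm or more below the rim drops through by its weight.
- flat_box_centre (a point): Centre of the other slide box, the same green 101 x 76 x 31 mm box but lying flat on the bench, lid up, the centre 15.5 mm above the bench. It is to stay where it is. Its own y axis runs along its 101 mm length.

How it is judged (in metres and radians):
On the way:
1. the box, still held, has been pushed at least 14 mm into the slot and has opened the flap (value of joint flap above 0.35 rad and contact force between the fingers and standing_box above 0.5 N and z of standing_box_centre in the frame of slot below 0.02 m and horizontal distance between standing_box_centre and slot below 0.04 m), for 0.1 s.
At the end, for the whole second after the job is handed in: The slide box that stood on its edge lies at rest inside the returns box, its centre at least 55 mm below the slot's rim, the flap is shut behind it (within 0.08 rad), and the flat slide box is within 20 mm of where it was (z of standing_box_centre in the frame of slot below -0.055 m and x of standing_box_centre in the frame of slot between -0.065 and 0.065 m and y of standing_box_centre in the frame of slot between -0.085 and 0.085 m and value of joint flap below 0.08 rad and linear speed of standing_box below 0.03 m/s and distance of flat_box_centre from where it was at the start of the episode below 0.02 m); the robot touches nothing.
It fails at once if the flat slide box is moved more than 20 mm (distance of flat_box_centre from where it was at the start of the episode above 0.02 m).
It also fails if it takes over 38 s, if anything falls off the work surface, if the arm or the gripper's body presses on something with over 40 N, if the wrist force passes 120 N, or if a joint passes its speed limit or range.

## Working session

There is one attempt and no reset: what is moved stays moved. The work goes in short steps, Python scripts to look and compute and a tool call to move; the robot and the scene stay as the last step left them, time stands still between calls to the robot, and variables do not carry over. Pictures are saved under pics/ and viewed, at most 10 in all, crops included, and the job is handed in when it is done.

Besides the shell and the picture viewer there is one more tool, called after "Request:" as a command line: name --pt "numbers of a row" for each row, then --argument value for the rest. arm_command: Moves the arm, as the interface text tells. Its arguments: {"type":"object","properties":{"series":{"type":"array"},"hand":{"type":"number"},"grip_force":{"type":"number"}},"required":["series"]}

```bash
mkdir -p pics
cat > h.py <<'E'
import numpy as np, cv2
from workcell import bot
from scipy.spatial.transform import Rotation as R
def rot(o):
    o=np.array(o,float)
    return o if o.shape==(3,3) else R.from_euler('xyz',o,degrees=True).as_matrix()
def cam(name,save=None):
    s=bot.get_obs(); c=bot.camera(name)
    if save: cv2.imwrite('pics/'+save,c['color'])
    if 'T_tool_cam' in c:
        T=np.eye(4);T[:3,:3]=rot(s['tcp_rot']);T[:3,3]=s['ee_pos'];T=T@np.array(c['T_tool_cam'])
    else:
        T=np.eye(4);T[:3,:3]=rot(c['orientation']);T[:3,3]=c['xyz']
    return np.array(c['camera_matrix']),T,c
def ray(K,T,px):
    d=np.linalg.inv(K)@[px[0],px[1],1]; d=T[:3,:3]@[d[0],-d[1],-d[2]]
    return T[:3,3],d/np.linalg.norm(d)
def atz(K,T,px,z):
    o,d=ray(K,T,px); return o+d*(z-o[2])/d[2]
def tri(rs):
    A=sum(np.eye(3)-np.outer(d,d) for o,d in rs); b=sum((np.eye(3)-np.outer(d,d))@o for o,d in rs)
    p=np.linalg.solve(A,b); return p,[np.linalg.norm(np.cross(p-o,d)) for o,d in rs]
def proj(K,T,P):
    p=np.linalg.inv(T)@np.append(P,1); q=K@[p[0],-p[1],-p[2]]; return q[:2]/q[2]
E
python3 - <<'E'
from h import *
np.set_printoptions(precision=4,suppress=True)
print(bot.get_obs())
Z={'standing_box_centre':.034,'slot':.1635,'flat_box_centre':.0155}
for n in ['side','top','wrist']:
    K,T,c=cam(n,n+'0.png'); print(n,[k for k in c],T.round(3).tolist(),K.tolist(),c.get('distortion'))
    for t,z in Z.items():
        for m in bot.mark_of(n,t)[:3]: print(t,m,atz(K,T,m['location'],z))
E
```

```text
{'time': 0.0, 'q': array([71.6222,  5.0096, 10.0364, 95.0999, -0.0013, 90.0009]), 'qd': array([-0.0501,  0.0092, -0.0558, -0.041 ,  0.0349, -0.0427]), 'joint_efforts': array([  0.0067, -52.038 ,  46.4809,   0.016 ,   0.0003,   0.    ]), 'ee_pos': array([0.1733, 0.5217, 0.2306]), 'tcp_rot': array([-179.927 ,    0.0013,  161.6213]), 'wrist_force': array([0.0517, 0.8257, 0.5731]), 'torque': array([ 0.0415, -0.0262,  0.0176]), 'grasp_force': 0.0, 'opening': 0.0854324994580753}
side ['color', 'camera_matrix', 'xyz', 'orientation'] [[0.903, 0.248, -0.351, 0.076], [-0.43, 0.521, -0.738, -0.899], [-0.0, 0.817, 0.577, 0.8], [0.0, 0.0, 0.0, 1.0]] [[586.4046573934286, 0.0, 317.5595035063928], [0.0, 586.4046573934286, 234.74869518302756], [0.0, 0.0, 1.0]] None
standing_box_centre {'location': [328.4, 311.9], 'confidence': 0.68} [ 0.4511 -0.1593  0.034 ]
slot {'location': [265.6, 169.6], 'confidence': 0.68} [0.4671 0.1922 0.1635]
flat_box_centre {'location': [368.9, 390.7], 'confidence': 0.87} [ 0.4357 -0.3447  0.0155]
top ['color', 'camera_matrix', 'xyz', 'orientation'] [[0.004, 0.981, -0.195, 0.283], [-1.0, -0.001, -0.022, -0.065], [-0.022, 0.195, 0.981, 1.128], [0.0, 0.0, 0.0, 1.0]] [[507.1497706025047, 0.0, 324.273870221905], [0.0, 507.1497706025047, 252.43911919028554], [0.0, 0.0, 1.0]] None
standing_box_centre {'location': [375.5, 273.6], 'confidence': 0.78} [ 0.453  -0.1516  0.034 ]
slot {'location': [199.6, 258.7], 'confidence': 0.77} [0.4621 0.1998 0.1635]
flat_box_centre {'location': [463.9, 279.5], 'confidence': 0.84} [ 0.4428 -0.3469  0.0155]
wrist ['color', 'camera_matrix', 'T_tool_cam'] [[0.315, -0.901, -0.299, 0.096], [0.949, 0.299, 0.1, 0.547], [-0.001, -0.315, 0.949, 0.374], [0.0, 0.0, 0.0, 1.0]] [[391.8589833377826, 0.0, 323.0333350615883], [0.0, 391.8589833377826, 237.0821876534935], [0.0, 0.0, 1.0]] None
```

View pics/top0.png

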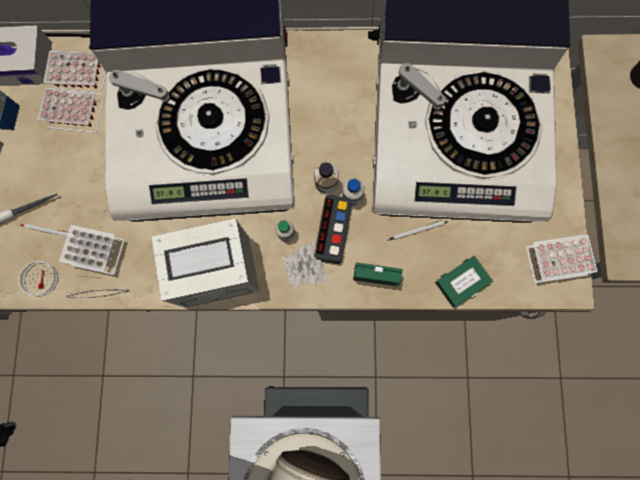

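View pics/side0.png

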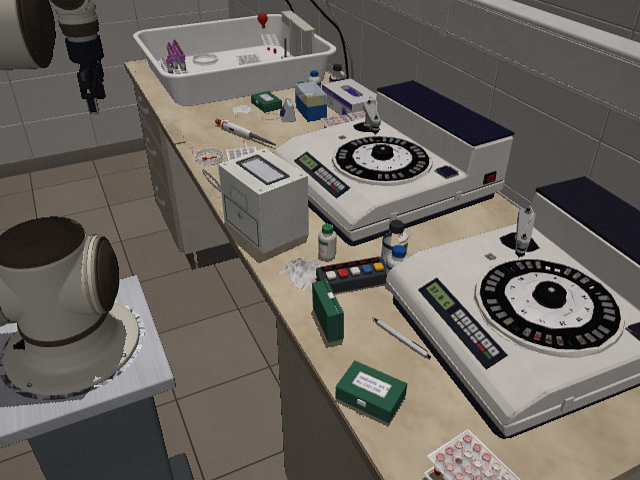

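Top picture: the standing green box is at about (378,274), the flat one at (464,281) and the slot at (199,259). This agrees with the networks. I'm moving over the slot first to refine it with the wrist camera.

Request:
arm_command --pt "-0.038 -0.0215 -0.013 0.124" --pt "-0.076 -0.043 -0.026 0.248" --pt "-0.114 -0.065 -0.039 0.372" --pt "-0.152 -0.086 -0.052 0.496" --pt "-0.19 -0.108 -0.065 0.62" --hand 0.0854

```text
time: 1.1
ee_pos: [0.3205, 0.3582, 0.297]
tcp_rot: [180.0, -0.0, 125.8]
wrist_force: [0.8, 0.4, 0.3]
opening: 0.0853
grasp_force: 0.0
```

```bash
cat >> h.py <<'E'
def to(P,yaw):
    s=bot.get_obs(); r=rot(s['tcp_rot']); d=r.T@(np.array(P)-s['ee_pos'])
    t=-(yaw-s['tcp_rot'][2]); t=(t+180)%360-180
    print('t',s['time'],'pos',s['ee_pos'].round(4),s['tcp_rot'].round(2),'shift',d.round(4),'turn',np.radians(t).round(4),'rows',np.linalg.norm(d)/.05)
E
python3 -c "
from h import *
to([.465,.196,.36],90)"
```

```text
t 1.1 pos [0.3205 0.3582 0.297 ] [ 1.7997e+02 -1.0000e-02  1.2583e+02] shift [-0.2161  0.0223 -0.0631] turn 0.6253 rows 4.523453379798776
```

Request:
arm_command --pt "-0.043 0.0045 -0.0126 0.125" --pt "-0.086 0.009 -0.025 0.25" --pt "-0.13 0.0134 -0.038 0.375" --pt "-0.173 0.018 -0.05 0.5" --pt "-0.216 0.022 -0.063 0.625"

```text
time: 1.6
ee_pos: [0.4656, 0.1964, 0.3599]
tcp_rot: [180.0, -0.0, 90.0]
wrist_force: [-0.6, 1.5, 0.6]
opening: 0.0853
grasp_force: 0.0
```

Request:
arm_command --pt "0 0 0 0" --pt "0 0 0 0" --pt "0 0 0 0" --pt "0 0 0 0" --pt "0 0 0 0"

```text
time: 2.1
ee_pos: [0.4641, 0.1988, 0.3592]
tcp_rot: [-180.0, -0.0, 90.4]
wrist_force: [-0.7, -0.1, -0.1]
opening: 0.0853
grasp_force: 0.0
```

Run:
```python
from h import *
np.set_printoptions(precision=4,suppress=True)
K,T,c=cam('wrist','w1.png')
for m in bot.mark_of('wrist','slot'): print(m,atz(K,T,m['location'],.1635))
np.savez('w1.npz',K=K,T=T)
to([.452,-.155,.3],90)
```

```text
{'location': [321.5, 201.0], 'confidence': 0.62} [0.462  0.2    0.1635]
t 2.2 pos [0.4642 0.1986 0.3593] [-180.      0.     90.38] shift [-0.3535 -0.0145  0.0593] turn 0.0066 rows 7.173973734287515
```

View pics/w1.png

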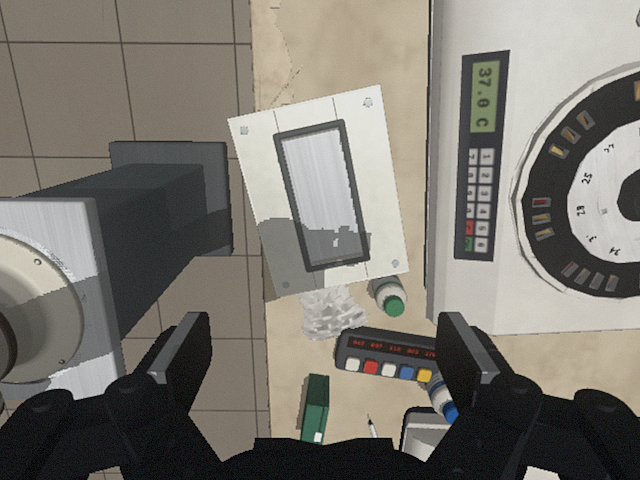

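Wrist picture: the slot rim's outer corners are near (274,133), (343,119), (370,258) and (306,272), so its centre is about (322,197). Next I go over the standing box.

Request:
arm_command --pt "-0.04 0 0 0" --pt "-0.08 -0.003 0.01 0" --pt "-0.12 -0.006 0.02 0" --pt "-0.16 -0.01 0.03 0" --pt "-0.2 -0.0145 0.04 0"

```text
time: 2.7
ee_pos: [0.4507, -0.0032, 0.3189]
tcp_rot: [180.0, 0.0, 90.4]
wrist_force: [1.6, 0.2, -0.7]
opening: 0.0854
grasp_force: 0.0
```

Request:
arm_command --pt "-0.04 0 0.005 0" --pt "-0.08 0 0.01 0" --pt "-0.12 0 0.02 0" --pt "-0.153 0 0.02 0" --pt "-0.153 0 0.02 0"

```text
time: 3.2
ee_pos: [0.4516, -0.1578, 0.2985]
tcp_rot: [-179.9, 0.0, 90.1]
wrist_force: [0.2, 1.3, 0.3]
opening: 0.0852
grasp_force: 0.0
```

Request:
arm_command --pt "0 0 0 0" --pt "0 0 0 0" --pt "0 0 0 0" --pt "0 0 0 0" --pt "0 0 0 0"

```text
time: 3.7
ee_pos: [0.4521, -0.1545, 0.2994]
tcp_rot: [180.0, 0.0, 90.4]
wrist_force: [-0.6, -0.3, 0.0]
opening: 0.0854
grasp_force: 0.0
```

Run:
```python
from h import *
np.set_printoptions(precision=4,suppress=True)
d=np.load('w1.npz')
c=np.array([atz(d['K'],d['T'],p,.1635) for p in [(274,133),(343,119),(370,258),(306,272)]])
print('slot c',c.mean(0),'sides',[np.linalg.norm(c[i]-c[i-1]) for i in range(4)])
v=c[1]+c[0]-c[2]-c[3]; print('slot y yaw',np.degrees(np.arctan2(v[1],v[0])))
K,T,im=cam('wrist','w2.png')
for t,z in (('standing_box_centre',.034),('flat_box_centre',.0155)):
  for m in bot.mark_of('wrist',t)[:2]: print(t,m,atz(K,T,m['location'],z))
hsv=cv2.cvtColor(im['color'],cv2.COLOR_BGR2HSV)
cv2.imwrite('pics/w2c.png',cv2.resize(im['color'][100:340,180:480],None,fx=2.5,fy=2.5,interpolation=cv2.INTER_CUBIC))
np.savez('w2.npz',K=K,T=T); print(bot.get_obs()['ee_pos'],bot.get_obs()['time'])
```

```text
slot c [0.4641 0.2014 0.1635] sides [np.float64(0.12871414872498865), np.float64(0.058621274030941355), np.float64(0.12629246302210223), np.float64(0.061147269181267595)]
slot y yaw 102.20407913911775
standing_box_centre {'location': [326.3, 191.3], 'confidence': 0.78} [ 0.455 -0.159  0.034]
flat_box_centre {'location': [314.5, 336.2], 'confidence': 0.55} [ 0.4421 -0.3471  0.0155]
[ 0.452  -0.1549  0.2993] 3.85
```

View pics/w2c.png

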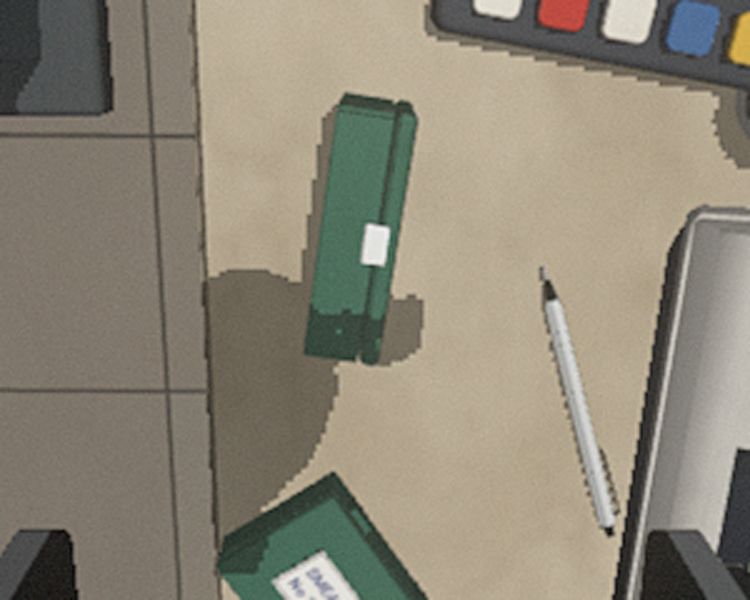

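Crop: the standing box's top-face corners in the full picture are about (316,143), (345,145), (303,242) and (331,245). The fingers are clear of both boxes.

Run:
```python
from h import *
np.set_printoptions(precision=4,suppress=True)
d=np.load('w2.npz')
for z in (.069,.076):
  c=np.array([atz(d['K'],d['T'],p,z) for p in [(316,142.8),(344.8,145.2),(331.2,244.8),(302.8,242)]])
  v=c[1]+c[0]-c[2]-c[3]; y=np.degrees(np.arctan2(v[1],v[0]))
  print(z,c.mean(0),'sides',np.array([np.linalg.norm(c[i]-c[i-1]) for i in range(4)]),'yaw',y)
  to([*c.mean(0)[:2],.10],y)
```

```text
0.069 [ 0.4519 -0.1561  0.069 ] sides [0.0985 0.0269 0.0991 0.0288] yaw 82.85109420437274
t 3.85 pos [ 0.452  -0.1549  0.2993] [180.     0.    90.31] shift [-0.0012 -0.0001  0.1993] turn 0.1303 rows 3.9867220292184817
0.076 [ 0.4519 -0.1546  0.076 ] sides [0.0967 0.0264 0.0972 0.0283] yaw 82.85109420437273
t 3.85 pos [ 0.452  -0.1549  0.2993] [180.     0.    90.31] shift [ 0.0003 -0.0001  0.1993] turn 0.1303 rows 3.9866474483597267
```

Request:
arm_command --pt "-0.001 0 0.04 0.065" --pt "-0.002 0 0.08 0.13" --pt "-0.002 0 0.12 0.13" --pt "-0.002 0 0.155 0.13" --pt "-0.002 0 0.18 0.13"

```text
time: 4.35
ee_pos: [0.4511, -0.1568, 0.1167]
tcp_rot: [-179.9, -0.0, 82.8]
wrist_force: [-0.0, 0.7, 0.7]
opening: 0.0852
grasp_force: 0.0
```

Request:
arm_command --pt "0 0 0.02 0" --pt "0 0 0.04 0" --pt "0 0 0.06 0" --pt "0 0 0.079 0" --pt "0 0 0.079 0"

```text
time: 4.85
ee_pos: [0.4505, -0.1566, 0.0379]
tcp_rot: [-179.8, -0.0, 82.8]
wrist_force: [-0.5, 0.4, -0.2]
opening: 0.085
grasp_force: 0.0
```

Request:
arm_command --pt "0 0 0 0" --pt "0 0 0 0" --pt "0 0 0 0" --pt "0 0 0 0" --pt "0 0 0 0" --hand 0.02 --grip_force 35

```text
time: 5.35
ee_pos: [0.4527, -0.1573, 0.0413]
tcp_rot: [179.9, 0.0, 82.8]
wrist_force: [0.1, -0.0, 6.5]
opening: 0.0302
grasp_force: 35.4
```

Request:
arm_command --pt "0 0 0 0" --pt "0 0 0 0" --pt "0 0 0 0" --pt "0 0 0 0" --pt "0 0 0 0"

```text
time: 5.85
ee_pos: [0.4527, -0.1573, 0.0413]
tcp_rot: [179.9, 0.0, 82.8]
wrist_force: [0.2, -0.6, 6.3]
opening: 0.0303
grasp_force: 35.4
```

Request:
arm_command --pt "0 0 -0.03 0" --pt "0 0 -0.08 0" --pt "0 0 -0.13 0" --pt "0 0 -0.18 0" --pt "0 0 -0.22 0"

```text
time: 6.35
ee_pos: [0.4517, -0.157, 0.263]
tcp_rot: [179.9, 0.0, 82.8]
wrist_force: [1.5, -1.0, -2.6]
opening: 0.0302
grasp_force: 35.4
```

```bash
python3 -c "
from h import *
to([.4641,.2014,.26],102.2); print(bot.get_obs()['opening'],bot.get_obs()['grasp_force'])"
```

```text
t 6.35 pos [ 0.4517 -0.157   0.263 ] [1.7993e+02 2.0000e-02 8.2840e+01] shift [ 0.3572 -0.0324  0.0029] turn -0.3379 rows 7.173348515312365
0.030155209466946248 35.42469799518585
```

Request:
arm_command --pt "0.036 -0.003 -0.003 -0.06" --pt "0.076 -0.007 -0.006 -0.13" --pt "0.116 -0.011 -0.008 -0.2" --pt "0.156 -0.014 -0.01 -0.27" --pt "0.196 -0.018 -0.01 -0.338"

```text
time: 6.85
ee_pos: [0.4583, 0.0411, 0.2703]
tcp_rot: [-180.0, 0.0, 102.3]
wrist_force: [0.1, -0.8, -1.6]
opening: 0.03
grasp_force: 34.9
```

```bash
python3 -c "
from h import *
to([.4632,.2008,.26],102.2)"
```

```text
t 6.85 pos [0.4583 0.0411 0.2703] [-179.99    0.    102.35] shift [0.155  0.039  0.0103] turn 0.0026 rows 3.202419699164448
```

Request:
arm_command --pt "0.04 0.01 0.002 0" --pt "0.08 0.02 0.005 0" --pt "0.12 0.03 0.01 0" --pt "0.145 0.036 0.01 0" --pt "0.155 0.039 0.01 0"

```text
time: 7.35
ee_pos: [0.4634, 0.2014, 0.2594]
tcp_rot: [-179.9, 0.0, 102.3]
wrist_force: [-0.8, -0.3, -2.7]
opening: 0.0303
grasp_force: 34.8
```

Request:
arm_command --pt "0 0 0.005 0" --pt "0 0 0.01 0" --pt "0 0 0.02 0" --pt "0 0 0.03 0" --pt "0 0 0.03 0"

```text
time: 7.85
ee_pos: [0.4634, 0.1984, 0.2284]
tcp_rot: [-179.9, 0.0, 102.1]
wrist_force: [0.5, 0.4, -3.0]
opening: 0.0303
grasp_force: 35.0
```

Run:
```python
from h import *
to([.4632,.2008,.192],102.2)
ims=[]
for n in ('side','top'):
    K,T,c=cam(n)
    for t in ('slot','standing_box_centre'):
        for m in bot.mark_of(n,t)[:1]: print(n,t,m,atz(K,T,m['location'],.1635 if t=='slot' else .23-.0+.0))
    p=proj(K,T,[.463,.2,.18]).astype(int); w=c['color'][max(p[1]-60,0):p[1]+60,p[0]-60:p[0]+60]
    ims.append(cv2.resize(w,(400,400),interpolation=cv2.INTER_CUBIC)); print(p)
cv2.imwrite('pics/c3.png',np.hstack(ims))
cam('wrist','w3.png')
```

```text
t 7.85 pos [0.4634 0.1984 0.2284] [-1.7986e+02  3.0000e-02  1.0214e+02] shift [0.0024 0.0004 0.0364] turn -0.0011 rows 0.730115587183075
side slot {'location': [262.3, 171.3], 'confidence': 0.9} [0.45760817 0.18813084 0.1635    ]
[262 161]
top slot {'location': [199.2, 258.3], 'confidence': 0.79} [0.46286488 0.20062167 0.1635    ]
top standing_box_centre {'location': [189.8, 252.0], 'confidence': 0.98} [0.462086   0.20011425 0.23      ]
[197 256]
```

View pics/c3.png

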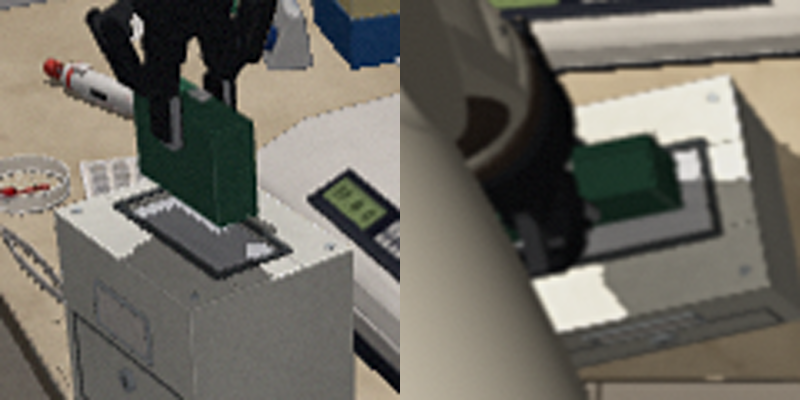

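View pics/w3.png

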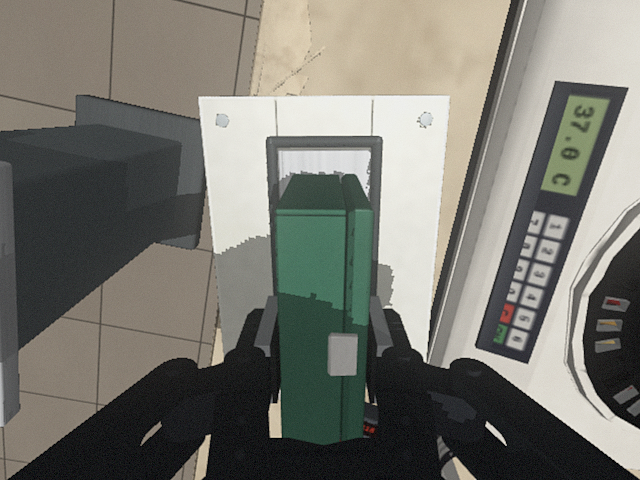

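Both crops show the box squarely above the slot. In the wrist picture the lower edge is at columns 284–362 and the inner rim at 277–373, so it is centred across. I'll check the lengthwise fit.

Run:
```python
from h import *
K,T,c=cam('wrist'); s=bot.get_obs(); r=rot(s['tcp_rot'])
L=lambda px,z:(r.T@(atz(K,T,px,z)-s['ee_pos'])).round(4)
print(s['ee_pos'],'box low end',L((284,175),.1875),L((362,175),.1875),'top end',L((276,211),.2565),L((371,211),.2565))
print('rim outer',L((267,136),.1635),L((382,136),.1635),'inner',L((277,148),.1635),L((373,148),.1635))
```

```text
[0.46403634 0.19940762 0.23061838] box low end [ 0.0495 -0.0193  0.0431] [0.0495 0.0178 0.0431] top end [ 0.0498 -0.0152 -0.0259] [ 0.0498  0.0141 -0.0259]
rim outer [ 0.0659 -0.0299  0.0671] [0.0659 0.0299 0.0671] inner [ 0.0597 -0.0249  0.0671] [0.0598 0.0255 0.0671]
```

Request:
arm_command --pt "0.001 0 0.008 0" --pt "0.002 0 0.018 0" --pt "0.002 0 0.028 0" --pt "0.002 0 0.038 0" --pt "0.002 0 0.045 0"

```text
time: 8.75
ee_pos: [0.4631, 0.2012, 0.1839]
tcp_rot: [-179.9, 0.0, 102.2]
wrist_force: [-0.5, -0.6, -2.5]
opening: 0.03
grasp_force: 35.1
```

Request:
arm_command --pt "0 0 0.005 0" --pt "0 0 0.009 0" --pt "0 0 0.009 0" --pt "0 0 0.009 0" --pt "0 0 0.009 0"

```text
time: 9.25
ee_pos: [0.4636, 0.2013, 0.1766]
tcp_rot: [180.0, -0.0, 102.2]
wrist_force: [0.2, 0.1, -2.0]
opening: 0.0301
grasp_force: 35.0
```

Run:
```python
from h import *
to([.4635,.2015,.1765],102.2)
cam('wrist','w4.png'); s=bot.get_obs(); print(s['grasp_force'],s['opening'],s['wrist_force'])
```

```text
t 9.25 pos [0.4636 0.2013 0.1766] [179.97  -0.   102.2 ] shift [ 0.0002 -0.0001  0.0001] turn 0.0001 rows 0.00459346138171469
34.945735931396484 0.03031631959127955 [-0.60623173  0.18132476 -1.85280666]
```

View pics/w4.png

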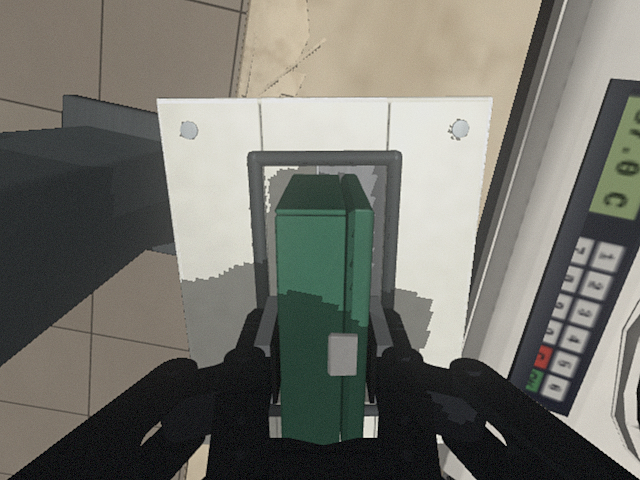

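The box is inside the rim with clearance all round and no contact force. I'll go slightly deeper, hold, then release.

Request:
arm_command --pt "0 0 0.002 0" --pt "0 0 0.004 0" --pt "0 0 0.004 0" --pt "0 0 0.004 0" --pt "0 0 0.004 0"

```text
time: 9.8
ee_pos: [0.4634, 0.2013, 0.1723]
tcp_rot: [-180.0, 0.0, 102.2]
wrist_force: [-0.1, 0.0, -1.8]
opening: 0.0304
grasp_force: 35.0
```

Request:
arm_command --pt "0 0 0 0" --pt "0 0 0 0" --pt "0 0 0 0" --pt "0 0 0 0" --pt "0 0 0 0" --hand 0.07

```text
time: 10.3
ee_pos: [0.4635, 0.2013, 0.1723]
tcp_rot: [180.0, -0.0, 102.2]
wrist_force: [0.3, 0.2, 0.4]
opening: 0.0701
grasp_force: 0.0
```

Request:
arm_command --pt "0 0 -0.02 0" --pt "0 0 -0.06 0" --pt "0 0 -0.1 0" --pt "0 0 -0.14 0" --pt "0 0 -0.16 0"

```text
time: 10.8
ee_pos: [0.4637, 0.2014, 0.3358]
tcp_rot: [179.8, -0.0, 102.2]
wrist_force: [0.7, 0.7, -1.3]
opening: 0.0699
grasp_force: 0.0
```

Request:
arm_command --pt "0 0 0 0" --pt "0 0 0 0" --pt "0 0 0 0" --pt "0 0 0 0" --pt "0 0 0 0"

```text
time: 11.3
ee_pos: [0.4633, 0.2012, 0.3315]
tcp_rot: [-179.9, 0.0, 102.2]
wrist_force: [0.6, -0.2, -0.1]
opening: 0.0701
grasp_force: 0.0
```

Run:
```python
from h import *
cam('wrist','w5.png'); print(bot.mark_of('wrist','standing_box_centre'),bot.get_obs()['time'])
K,T,c=cam('side'); print(bot.mark_of('side','flat_box_centre'))
```

```text
[] 11.4
[{'location': [368.9, 386.9], 'confidence': 0.69}, {'location': [263.7, 167.1], 'confidence': 0.33}]
```

View pics/w5.png

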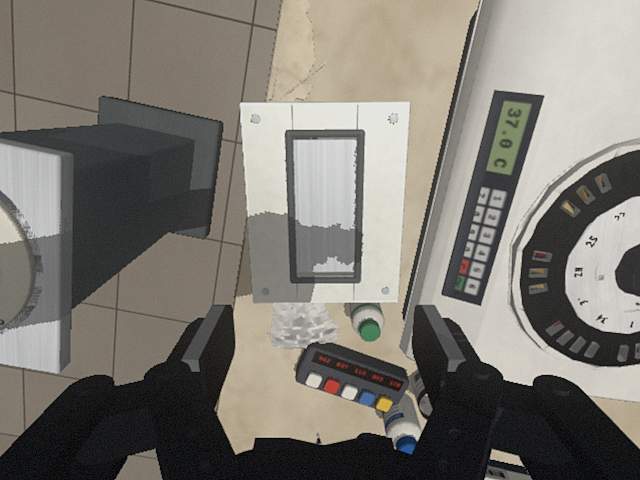

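The wrist picture shows the slot at (325,205) with the flap shut and no box on it. The flat box is still in its place and the arm is clear of everything.

```bash
python3 -c "
from workcell import bot
print(bot.job_done())"
```

```text
the job is handed in; nothing more can be done
None
```

I posted the standing slide box through the flap and handed the job in at about 11.4 s; the flap looked shut behind it and the flat box in place, but the hand-in returned no verdict.

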